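Turn the tealight display to its pointer and lock it

TASK

Turn the revolving tealight display by gently pushing one of its black spokes sideways, until the green lotus tealight holder stands right in line with the brass pointer; then push the red locking lever all the way across to its stop. Push only the spokes and the lever: do not touch, lift or shift the tealight holders on their discs, and leave the other things on the table where they are.

Things in the scene. Friction and masses are not known exactly. Their poses are not given: they have to be found in the camera images.
- stand: Fixed round wooden base board of the display, 360 mm across, 16 mm thick, on the table. Origin under its centre, which is the vertical axis the carousel turns about. Its +x axis points along the brass pointer (a raised brass bar with an arrow head, top 28 mm above the table, from 158 to 243 mm out from the axis). It carries the locking lever on a wooden tab at its -x, -y side. Position and yaw vary.
- pointer (a point): Tip region of the brass pointer, top face, 160 mm out from the stand's axis along the stand's +x.
- carousel (a joint): Turn of the three-spoke carousel about the vertical axis, rad, counterclockwise from above positive; 0 at the start wherever it stands. Turns endlessly both ways, stiff bearing (about 0.14 N m) so it stays where it is left; with some drag when turned faster; about 2 to 4 N on a spoke moves it.
- hub (a point): On the carousel's axis at the height of the spokes' tops, 78 mm above the table. The round black hub is 52 mm across; a brass cap 24 mm across rises 16 mm above this point.
- spoke_a (a point): Top face of one of the three black spokes, mid-width, 70 mm from the axis. The spokes are 120 degrees apart, bars 18 mm wide with upright side faces from 50 to 78 mm above the table, free from 26 to 95 mm out from the axis. The open space below them goes down to the board's top at 16 mm.
- spoke_b (a point): The same point on the second spoke, 120 degrees counterclockwise of spoke_a.
- spoke_c (a point): The same point on the third spoke, 240 degrees counterclockwise of spoke_a.
- disc_a (a point): Centre of the top of the wooden disc at the end of spoke_a, 135 mm from the axis in the spoke's line, 50 mm above the table (lower than the spokes' tops). The disc is 78 mm across with a thin rim up to 54 mm above the table.
- disc_b (a point): The same at the end of spoke_b.
- disc_c (a point): The same at the end of spoke_c.
- lotus_mid (a point): Green lotus tealight holder, about 65 mm across its petals, 36 mm high, white candle in the middle. Standing upright and loose on one of the three discs (which one varies), this point is 15 mm above its foot, on its axis, 135 mm from the stand's axis. This is the one to bring to the pointer; to be left untouched itself; it rides along as the stand turns.
- votive_mid (a point): Amber glass votive with orange wax, 54 mm across, 39 mm high. Standing upright and loose on one of the three discs (which one varies), this point is 15 mm above its foot, on its axis, 135 mm from the stand's axis. To be left untouched; it rides along as the stand turns.
- dish_mid (a point): Stone-grey tealight dish with a dark red candle, 60 mm across, 35 mm high. Standing upright and loose on one of the three discs (which one varies), this point is 15 mm above its foot, on its axis, 135 mm from the stand's axis. To be left untouched; it rides along as the stand turns.
- lock (a joint): Red locking lever, turning about a vertical pivot, rad, counterclockwise from above positive. 0 to 0.25 at the start (open: it sticks out sideways from the board); 1.2 is locked, at its hard stop. It stays where it is left; about 1 N on the knob moves it.
- lock_pivot (a point): Pivot of the red lever, on the top of its boss, 42 mm above the table; fixed to the stand at x -80 mm, y -215 mm in the stand's axes.
- lock_knob (a point): On the axis of the red lever's upright round knob, 58 mm above the table, 70 mm from the pivot. The knob is 18 mm across and spans 29 to 73 mm above the table; the lever's bar is 14 mm wide, 29 to 41 mm above the table. In the stand's axes the knob's direction from the pivot is at -1.75 rad plus the joint value (counterclockwise from the stand's +x). The wooden tab below is 16 mm thick.
- vase: White vase with flowers, 96 mm across, 245 mm high with its flowers, origin under its centre. Leave alone.
- tape: Roll of blue tape lying flat, 100 mm across, 25 mm high, origin under its centre. Leave alone.
- mug: Blue mug, 76 mm across, 85 mm high, origin under its centre. Leave alone.
- carton: Small cardboard carton 110 x 80 x 70 mm high, origin under its centre. Leave alone.
- driver: Screwdriver lying on the table, under 35 mm high. Leave alone.

How it is judged (in metres and radians):
On the way, in this order (a step that is already met when the one before it is completed fails the run):
1. the green lotus holder is in line with the brass pointer and the carousel at rest (x of lotus_mid in the frame of stand above 0.115 m and y of lotus_mid in the frame of stand between -0.01 and 0.01 m and velocity of joint carousel between -0.05 and 0.05 rad/s), for 0.2 s.
2. the red lever is pushed across to its stop (value of joint lock above 1.1 rad), for 0.1 s.
At the end, for the whole second after the job is handed in: The lotus holder's centre is within 10 mm of the pointer's line (on the pointer's side), the carousel is at rest, the lever is at 1.1 rad or more of its 1.2, and all three holders stand upright on their discs (all of step 1 and value of joint lock above 1.1 rad and not ((horizontal distance between lotus_mid and disc_a above 0.015 m and horizontal distance between lotus_mid and disc_b above 0.015 m and horizontal distance between lotus_mid and disc_c above 0.015 m) or height (world z) of lotus_mid above 0.075 m or height (world z) of lotus_mid below 0.055 m) and not ((horizontal distance between votive_mid and disc_a above 0.015 m and horizontal distance between votive_mid and disc_b above 0.015 m and horizontal distance between votive_mid and disc_c above 0.015 m) or height (world z) of votive_mid above 0.075 m or height (world z) of votive_mid below 0.055 m) and not ((horizontal distance between dish_mid and disc_a above 0.015 m and horizontal distance between dish_mid and disc_b above 0.015 m and horizontal distance between dish_mid and disc_c above 0.015 m) or height (world z) of dish_mid above 0.075 m or height (world z) of dish_mid below 0.055 m) and angle between each of lotus_mid, votive_mid, dish_mid's own z axis and vertical below 0.15 rad); the robot touches nothing.
It fails at once if a holder on the display is touched with more than 1 N (contact force between any of the fingers, the arm and lotus above 1 N or contact force between any of the fingers, the arm and votive above 1 N or contact force between any of the fingers, the arm and dish above 1 N).
It fails at once if a holder is lifted, tipped, or shifted more than 15 mm off the middle of its disc (((horizontal distance between lotus_mid and disc_a above 0.015 m and horizontal distance between lotus_mid and disc_b above 0.015 m and horizontal distance between lotus_mid and disc_c above 0.015 m) or height (world z) of lotus_mid above 0.075 m or height (world z) of lotus_mid below 0.055 m) or ((horizontal distance between votive_mid and disc_a above 0.015 m and horizontal distance between votive_mid and disc_b above 0.015 m and horizontal distance between votive_mid and disc_c above 0.015 m) or height (world z) of votive_mid above 0.075 m or height (world z) of votive_mid below 0.055 m) or ((horizontal distance between dish_mid and disc_a above 0.015 m and horizontal distance between dish_mid and disc_b above 0.015 m and horizontal distance between dish_mid and disc_c above 0.015 m) or height (world z) of dish_mid above 0.075 m or height (world z) of dish_mid below 0.055 m) or angle between any of lotus_mid, votive_mid, dish_mid's own z axis and vertical above 0.3 rad).
It fails at once if the carousel is spun faster than 2.5 rad/s (velocity of joint carousel above 2.5 rad/s or velocity of joint carousel below -2.5 rad/s).
It fails at once if another thing on the table is moved more than 20 mm (distance of any of vase, tape, mug, carton, driver from where it was at the start of the episode above 0.02 m).
It also fails if it takes over 64 s, if anything falls off the work surface, if the arm or the gripper's body presses on something with over 40 N, if the wrist force passes 120 N, or if a joint passes its speed limit or range.

ROBOT

A 6-joint arm with a two-finger parallel gripper is mounted at the origin on the work surface. World frame = base frame: x ahead of the robot, y to its left, z up, the work surface at z = 0. Lengths are in mm, angles in rad, forces in N, time in s.
With the tool pointing down it reaches from about 300 to 775 mm from the base axis. Payload 14.6 kg.
Tool frame: the origin (TCP) lies on the mounting face of the last link; the fingertips stand 173 mm ahead of it and the grasp point (between the pads) lies 155 mm ahead of it; x points along the fingers, y is the direction in which the jaws open and shut, and the axes are right-handed (so a half turn about x gives the same grasp; the last joint's range is limited). The gripper opens to 85 mm and grips with 20 to 120 N. Pads are 22 mm wide; open, the fingers measure 114 mm over their backs; the gripper's body (76 mm by 85 mm) begins 54 mm behind the grasp point. The pads swing forward as they close: fully open they stand 13 mm farther back than shut.
Start: joints at [-1.177, 0.3, 1.521, -0, 1.321, -0.067], TCP at [244.558, -492.628, 404.681] pointing down, gripper open.
Joint ranges: [-3.03, 3.03], [-0.79, 2.21], [0.23, 2.52], [-1.04, 4.18], [0, 3.07], [-2.55, 2.55]. Speed limits (rad/s): [2.22, 2.22, 2.57, 3.14, 3.14, 3.14].

INTERFACE

Orientations are given as a rotation vector (axis times angle).
In Python, from cell import sensors, imaging, r gives the robot as it stands. The module is installed in compiled form; this text tells all that it offers.
- The arm moves only by the shell command python3 -m inch 'ROWS'. ROWS is JSON, one flat list of numbers, 7 for each row, row after row: the turn, a rotation vector about the tool's x, y, z in degrees, then the shift along the tool's x, y, z in cm, then the finger opening in cm, from 0 to 8.54. A call has exactly 5 rows; each row is the pose to reach, as a shift and turn from the pose commanded when the call began, along the tool's axes at that moment; what a row does not reach only later rows make up. A row lasts 1/12 s, in which the tool goes at most 41.7 mm and 7.16 degrees, less where a joint would pass 70% of its speed; a pose out of reach is approached as far as the arm can. A call with a gripper value outside its range is refused whole. The fingers move at their own pace and stop on an object; the grip force is fixed at half the most. Time passes only in rows, so rows that repeat a pose let the fingers close, or fill a call up. It gives the time, the measured TCP pose, the force and the opening at its end, in the units of the state.
- sensors.observe(): the state, without advancing time (a new reading comes with each control period).
- imaging.capture(name): name is "scene" or "top"; returns a dict with "img" (400x640x3 uint8, red, green, blue), "mtx" (3x3 intrinsics, pixels), "dist" ([k1, k2, p1, p2, k3] as OpenCV has them; the pictures are not rectified), "R" (3x3) and "t" (3): a world point X has camera coordinates R X + t. Camera axes: x right, y down, z forward; pixel columns grow to the right and rows downward; lengths in mm; the calibration is good to about 2 mm. A picture is of the moment at which its call begins. There is no depth.
- r.finish_job(): hands the job in, once; it reports no verdict.
The state is a dict: "time": time; "joints": joint angles; "qd": joint speeds; "joint_efforts": joint torques, N m; "position": TCP position; "ee_rot": TCP orientation; "ft_force": force on the tool from outside, world axes, zero at the start; "ft_torque": the same for the moment, N m; "gripper_width": finger opening in mm.
Only numpy, scipy, OpenCV 4.12 (cv2) and the standard library are available. Lean on these libraries where they do the work, as an engineer would, in place of code of your own. Each camera call takes 0.05 s, during which the arm holds its last target. There are 200 camera calls.

## Working session

There is one attempt and no reset: what is moved stays moved. The work goes in short steps, Python scripts to look and compute and a shell command to move; the robot and the scene stay as the last step left them, time stands still between calls to the robot, and variables do not carry over. Pictures are saved under pics/ and viewed, about 8 in all and at most 12, crops included, and the job is handed in when it is done.

```bash
mkdir -p pics
python3 - <<'E'
from cell import sensors, imaging, r
import cv2, pickle
s=sensors.observe(); print({k:s[k] for k in ("time","position","ee_rot","gripper_width")})
D={}
for n in("top","scene"):
    c=imaging.capture(n); D[n]=c; cv2.imwrite(f"pics/{n}0.png",c["img"][:,:,::-1]); print(n,c["mtx"],c["dist"],c["R"],c["t"])
pickle.dump(D,open("d0.pkl","wb"))
E
```

```text
{'time': 0.0, 'position': array([ 244.54315012, -492.60271751,  404.12829933]), 'ee_rot': array([ 1.96548593,  0.46220053, -1.96583937]), 'gripper_width': 85.56137334428027}
top [[372.98045646   0.         321.79688663]
 [  0.         372.98045646 200.77383341]
 [  0.           0.           1.        ]] [-0.0167463  0.         0.         0.         0.       ] [[-0.0052013  -0.99977053  0.02078081]
 [-0.99027152  0.00225998 -0.13913021]
 [ 0.13905132 -0.0213023  -0.99005603]] [ -28.1074439   569.17786907 1169.36105641]
scene [[404.65271695   0.         318.032448  ]
 [  0.         404.65271695 200.51942587]
 [  0.           0.           1.        ]] [-0.08002697  0.          0.          0.          0.        ] [[ 0.7683535   0.6400203  -0.00263   ]
 [ 0.52966148 -0.63816222 -0.55875549]
 [-0.35929322  0.42792873 -0.82932827]] [-412.79053131 -235.56871344 1663.70019194]
```

View pics/top0.png

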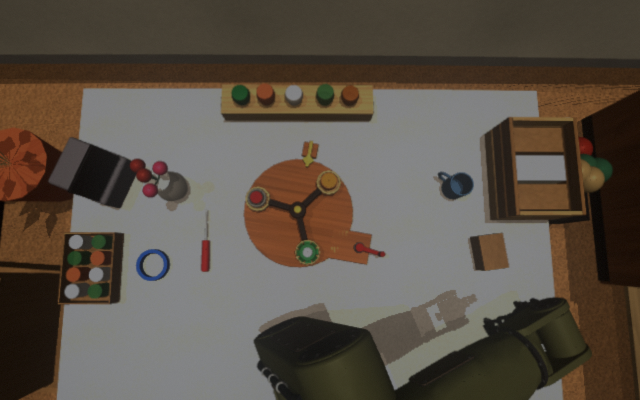

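View pics/scene0.png

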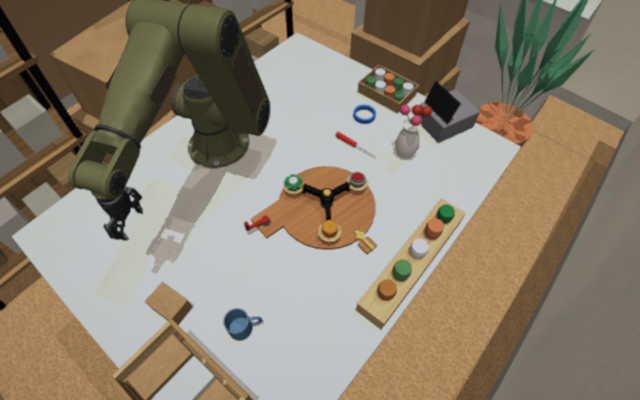

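Top view: hub at about (297,210), pointer (309,152), lotus (307,252), votive (328,181), dish (257,198), lever knob (382,254) and pivot (360,248). So the lotus needs about 155° counterclockwise. Next I measure precisely.

```bash
cat > h.py <<'E'
import numpy as np, cv2
def ray(c,uv,z):
    p=cv2.undistortPoints(np.array([[uv]],float),c["mtx"],c["dist"])[0,0]
    d=c["R"].T@[p[0],p[1],1]; o=-c["R"].T@c["t"]
    return (o+d*(z-o[2])/d[2])[:2]
def cent(c,lo,hi,box,amin=8):
    x0,y0,x1,y1=box; hsv=cv2.cvtColor(c["img"],cv2.COLOR_RGB2HSV)[y0:y1,x0:x1]
    m=cv2.inRange(hsv,np.array(lo),np.array(hi)); n,l,s,ce=cv2.connectedComponentsWithStats(m)
    return [(int(s[i,4]),(ce[i]+[x0,y0]).round(1),(s[i,:4]+[x0,y0,0,0]).tolist()) for i in range(1,n) if s[i,4]>=amin]
E
python3 - <<'E'
import pickle; from h import *
D=pickle.load(open("d0.pkl","rb")); t=D["top"]; s=D["scene"]
for n,c,B in(("top",t,(235,130,400,280)),("scene",s,(240,160,385,260))):
    print(n)
    for k,lo,hi in(("green",(45,90,40),(85,255,255)),("yellow",(19,120,120),(34,255,255)),("red",(172,120,60),(180,255,255)),("red2",(0,190,60),(4,255,255)),("orange",(10,190,190),(18,255,255)),("black",(0,0,0),(180,255,45))):
        print(k,cent(c,lo,hi,B))
# board by blue-white table contrast: brown mask ellipse
for n,c,B in(("top",t,(235,130,400,280)),):
    hsv=cv2.cvtColor(c["img"],cv2.COLOR_RGB2HSV)
c=t["img"][130:280,230:400,::-1]; a=cv2.resize(c,None,fx=4,fy=4,interpolation=cv2.INTER_CUBIC); cv2.imwrite("pics/c1.png",a)
for z,p,n in((94,(297.5,209.5),"cap"),(28,(309,152),"ptr"),(86,(307,252),"lotus")): print(n,ray(t,p,z))
E
```

```text
top
green [(230, array([307.1, 251.7]), [297, 241, 21, 22])]
yellow [(94, array([308.3, 155. ]), [303, 142, 10, 24]), (14, array([318.9, 177.4]), [317, 173, 6, 10]), (17, array([329.2, 191.3]), [322, 189, 15, 4]), (24, array([297.1, 208.8]), [295, 207, 6, 5])]
red []
red2 []
orange []
black [(464, array([297.3, 209.6]), [269, 189, 52, 51])]
scene
green [(126, array([293.3, 183.5]), [285, 175, 17, 15])]
yellow [(37, array([326.8, 191.8]), [324, 189, 7, 7]), (126, array([362.9, 238.3]), [354, 230, 20, 20])]
red [(46, array([357.5, 176.7]), [353, 173, 10, 8])]
red2 [(75, array([258.1, 222. ]), [245, 216, 23, 13])]
orange []
black [(403, array([326. , 195.3]), [302, 183, 48, 36])]
cap [534.50456854  45.97283972]
ptr [735.1347927   11.33477557]
lotus [404.5467392   16.82537749]
```

View pics/c1.png

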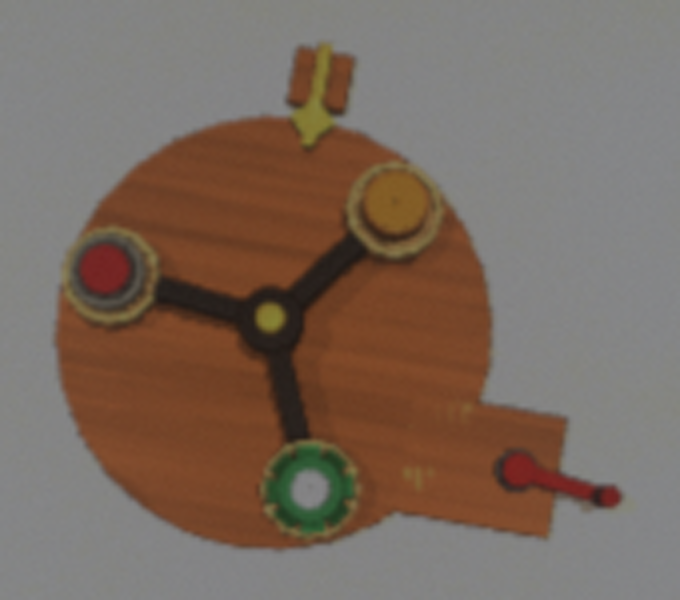

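Crop (4×): cap at (269,317), pointer from (308,146) to (324,45), pivot (518,468), knob (608,496), lotus candle (310,488). Next: convert to world and set the plan numbers.

Run:
```python
import pickle; from h import *
from scipy.spatial.transform import Rotation as R
D=pickle.load(open("d0.pkl","rb")); t=D["top"]; s=D["scene"]
f=lambda u,v:(230+(u-1.5)/4,130+(v-1.5)/4)
P={k:ray(t,f(*p),z) for k,p,z in(("cap",(269.5,317),94),("board",(273,331),16),("tip",(308,146),28),("end",(324,45),28),("piv",(518,468),42),("knob",(608,496),73),("lotus",(310,489),80),("vot",(395,202),82),("dish",(105,269),80),("discL",(310,488),52))}
P["cap_s"]=ray(s,(326.8,191.8),94); P["lotus_s"]=ray(s,(293.3,183.5),80); P["ptr_s"]=ray(s,(362.9,238.3),28); P["ptr_t"]=ray(t,(308.3,155),28)
A=np.mean([P["cap"],P["board"],P["cap_s"]],0)
for k,p in P.items():
    d=p-A; print(k,p.round(1),"r",np.hypot(*d).round(1),"ang",np.degrees(np.arctan2(d[1],d[0])).round(1))
d=P["piv"]-A; print("yaw from piv",np.degrees(np.arctan2(d[1],d[0])-np.arctan2(-215,-80)))
d=P["knob"]-P["piv"]; print("knob",np.hypot(*d),np.degrees(np.arctan2(d[1],d[0])))
print("A",A)
from cell import sensors
o=sensors.observe(); M=R.from_rotvec(o["ee_rot"]).as_matrix(); print(M.round(3))
```

```text
cap [536.4  47.5] r 0.9 ang 121.4
board [534.1  48.1] r 3.2 ang 153.6
tip [686.9  19.2] r 152.5 ang -10.4
end [773.5   5.9] r 240.1 ang -9.8
piv [ 420.8 -148.5] r 227.2 ang -120.7
knob [ 398.3 -214.5] r 295.7 ang -118.0
lotus [404.9  16.6] r 135.4 ang -167.1
vot [628.9 -50.4] r 133.8 ang -46.6
dish [576.3 176.9] r 135.9 ang 73.2
discL [405.8  17.1] r 134.4 ang -167.2
cap_s [540.2  44.6] r 4.0 ang -33.4
lotus_s [418.9   4. ] r 125.5 ang -160.1
ptr_s [729.5   9.2] r 196.2 ang -11.0
ptr_t [724.8  13.7] r 190.8 ang -10.0
yaw from piv -10.32385448182376
knob 69.62841250919887 -108.83192484890807
A [536.9217211   46.74520247]
[[-0.     0.445 -0.896]
 [ 0.001 -0.896 -0.445]
 [-1.    -0.001 -0.   ]]
```

```bash
python3 -m inch '[5.3,0,0,0,-2,-3,4, 10.6,0,0,0,-4,-6,2, 15.9,0,0,0,-6,-9,0, 21.2,0,0,0,-8,-12,0, 26.4,0,0,0,-10,-15,0]'; python3 -c "
from cell import sensors
from scipy.spatial.transform import Rotation as R
o=sensors.observe(); print(R.from_rotvec(o['ee_rot']).as_matrix().round(3),o['joints'])"
```

```text
time: 0.52
position: [334.9, -334.8, 404.4]
ee_rot: [-2.218, 0.005, 2.219]
ft_force: [0.3, -0.4, 0.2]
gripper_width: 25.9
[[-0.    -0.005 -1.   ]
 [ 0.    -1.     0.005]
 [-1.    -0.     0.   ]] [-8.62668155e-01  1.29000674e-01  1.72914485e+00  1.36370060e-05
  1.28393956e+00  7.13078432e-01]
```

```bash
python3 -m inch '[0,0,0,0,-3.2,-1.8,0, 0,0,0,0,-6.4,-3.6,0, 0,0,0,0,-9.6,-5.4,0, 0,0,0,0,-12.8,-7.2,0, 0,0,0,0,-16,-9,0]'
python3 -m inch '[0,0,0,0,-3.2,-1.8,0, 0,0,0,0,-6.4,-3.6,0, 0,0,0,0,-9.6,-5.4,0, 0,0,0,0,-12.8,-7.2,0, 0,0,0,0,-16.4,-9.4,0]'
python3 -m inch '[0,0,0,2,0,0,0, 0,0,0,4,0,0,0, 0,0,0,6,0,0,0, 0,0,0,8,0,0,0, 0,0,0,8,0,0,0]'
python3 - <<'E'
from cell import imaging; import cv2,numpy as np
a=imaging.capture("top")["img"][110:290,200:400,::-1]; b=imaging.capture("scene")["img"][90:270,220:420,::-1]
cv2.imwrite("pics/c2.png",cv2.resize(np.hstack([a,b]),None,fx=2,fy=2,interpolation=cv2.INTER_CUBIC))
E
```

```text
time: 0.93
position: [424.9, -174.6, 404.6]
ee_rot: [-2.221, -0.0, 2.222]
ft_force: [0.8, 0.1, -0.1]
gripper_width: 0.2
time: 1.35
position: [518.5, -11.2, 404.6]
ee_rot: [-2.221, 0.0, 2.222]
ft_force: [0.4, -0.5, 0.6]
gripper_width: -0.1
time: 1.77
position: [517.5, -12.7, 321.0]
ee_rot: [-2.214, -0.001, 2.228]
ft_force: [-0.3, 0.7, -1.0]
gripper_width: 0.4
```

View pics/c2.png

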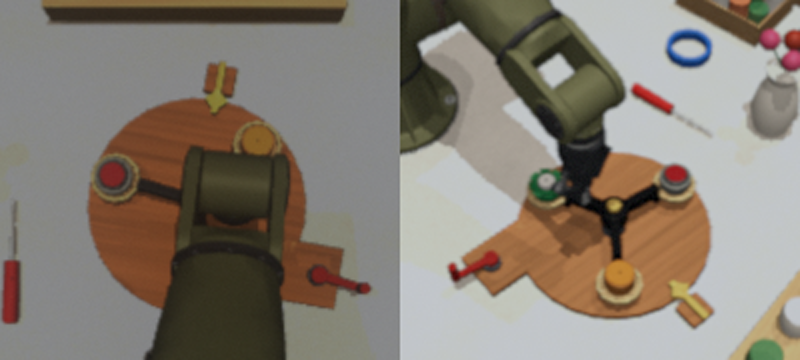

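Left: the arm covers the gap from above. Right: the closed fingers hang over the lotus–votive gap, clear of both holders. Lowering.

```bash
python3 -m inch '[0,0,0,2,0,0,0, 0,0,0,4,0,0,0, 0,0,0,6,0,0,0, 0,0,0,8,0,0,0, 0,0,0,9.6,0,0,0]'
python3 - <<'E'
import numpy as np
# finger positions about axis, r=62, cumulative tool shifts (y=-dY,z=-dX) in cm from cmd (518,-12)
A=np.array([536.5,47]); p0=np.array([518,-12.])
for a in range(-107,96,3):
    p=A+62*np.array([np.cos(np.radians(a)),np.sin(np.radians(a))])-p0
    print(a,(-p[1]/10).round(1),(-p[0]/10).round(1),end=" | ")
E
```

```text
time: 2.28
position: [518.5, -12.9, 229.0]
ee_rot: [-2.223, 0.0, 2.22]
ft_force: [0.2, -0.2, -0.0]
gripper_width: -0.2
-107 0.0 -0.0 | -104 0.1 -0.4 | -101 0.2 -0.7 | -98 0.2 -1.0 | -95 0.3 -1.3 | -92 0.3 -1.6 | -89 0.3 -2.0 | -86 0.3 -2.3 | -83 0.3 -2.6 | -80 0.2 -2.9 | -77 0.1 -3.2 | -74 0.1 -3.6 | -71 -0.0 -3.9 | -68 -0.2 -4.2 | -65 -0.3 -4.5 | -62 -0.4 -4.8 | -59 -0.6 -5.0 | -56 -0.8 -5.3 | -53 -0.9 -5.6 | -50 -1.2 -5.8 | -47 -1.4 -6.1 | -44 -1.6 -6.3 | -41 -1.8 -6.5 | -38 -2.1 -6.7 | -35 -2.3 -6.9 | -32 -2.6 -7.1 | -29 -2.9 -7.3 | -26 -3.2 -7.4 | -23 -3.5 -7.6 | -20 -3.8 -7.7 | -17 -4.1 -7.8 | -14 -4.4 -7.9 | -11 -4.7 -7.9 | -8 -5.0 -8.0 | -5 -5.4 -8.0 | -2 -5.7 -8.0 | 1 -6.0 -8.0 | 4 -6.3 -8.0 | 7 -6.7 -8.0 | 10 -7.0 -8.0 | 13 -7.3 -7.9 | 16 -7.6 -7.8 | 19 -7.9 -7.7 | 22 -8.2 -7.6 | 25 -8.5 -7.5 | 28 -8.8 -7.3 | 31 -9.1 -7.2 | 34 -9.4 -7.0 | 37 -9.6 -6.8 | 40 -9.9 -6.6 | 43 -10.1 -6.4 | 46 -10.4 -6.2 | 49 -10.6 -5.9 | 52 -10.8 -5.7 | 55 -11.0 -5.4 | 58 -11.2 -5.1 | 61 -11.3 -4.9 | 64 -11.5 -4.6 | 67 -11.6 -4.3 | 70 -11.7 -4.0 | 73 -11.8 -3.7 | 76 -11.9 -3.3 | 79 -12.0 -3.0 | 82 -12.0 -2.7 | 85 -12.1 -2.4 | 88 -12.1 -2.1 | 91 -12.1 -1.7 | 94 -12.1 -1.4 |
```

```bash
python3 -m inch '[0,0,0,0,0.1,-0.4,0, 0,0,0,0,0.2,-0.7,0, 0,0,0,0,0.2,-1.0,0, 0,0,0,0,0.3,-1.3,0, 0,0,0,0,0.3,-1.6,0]'
python3 -m inch '[0,0,0,0,0,-0.4,0, 0,0,0,0,0,-0.7,0, 0,0,0,0,0,-1.0,0, 0,0,0,0,-0.1,-1.3,0, 0,0,0,0,-0.2,-1.6,0]'
python3 -m inch '[0,0,0,0,0,-0.4,0, 0,0,0,0,-0.1,-0.7,0, 0,0,0,0,-0.3,-1.0,0, 0,0,0,0,-0.4,-1.3,0, 0,0,0,0,-0.5,-1.6,0]'
python3 - <<'E'
from cell import imaging; import cv2,numpy as np
a=imaging.capture("top")["img"][110:290,200:400,::-1]; b=imaging.capture("scene")["img"][90:270,220:420,::-1]
cv2.imwrite("pics/c3.png",cv2.resize(np.hstack([a,b]),None,fx=2,fy=2,interpolation=cv2.INTER_CUBIC))
E
```

```text
time: 2.7
position: [534.8, -16.0, 229.9]
ee_rot: [2.224, -0.0, -2.219]
ft_force: [0.8, 0.7, -0.7]
gripper_width: -0.2
time: 3.12
position: [550.5, -13.7, 228.7]
ee_rot: [-2.221, 0.0, 2.221]
ft_force: [-0.1, 0.3, 0.0]
gripper_width: -0.1
time: 3.53
position: [566.2, -8.6, 228.4]
ee_rot: [2.22, 0.0, -2.223]
ft_force: [-4.4, -0.5, -0.4]
gripper_width: -0.1
```

View pics/c3.png

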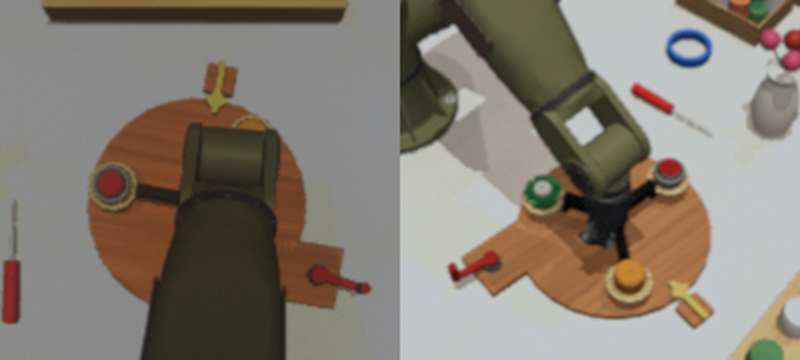

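Carousel has begun turning (about 5°, 4.4 N). Votive is at (630,275) in the right half, and all the holders are upright. Continuing along the arc.

```bash
python3 -m inch '[0,0,0,0,-0.2,-0.2,0, 0,0,0,0,-0.4,-0.5,0, 0,0,0,0,-0.5,-0.8,0, 0,0,0,0,-0.8,-1.0,0, 0,0,0,0,-1.0,-1.3,0]'
python3 -m inch '[0,0,0,0,-0.2,-0.2,0, 0,0,0,0,-0.4,-0.4,0, 0,0,0,0,-0.7,-0.6,0, 0,0,0,0,-0.9,-0.8,0, 0,0,0,0,-1.2,-1.0,0]'
python3 -m inch '[0,0,0,0,-0.3,-0.2,0, 0,0,0,0,-0.6,-0.3,0, 0,0,0,0,-0.9,-0.5,0, 0,0,0,0,-1.2,-0.6,0, 0,0,0,0,-1.5,-0.7,0]'
python3 -m inch '[0,0,0,0,-0.3,-0.1,0, 0,0,0,0,-0.6,-0.1,0, 0,0,0,0,-0.9,-0.2,0, 0,0,0,0,-1.3,-0.2,0, 0,0,0,0,-1.6,-0.2,0]'
python3 -c "
from cell import imaging; import cv2
cv2.imwrite('pics/c4.png',cv2.resize(imaging.capture('scene')['img'][90:270,220:420,::-1],None,fx=2,fy=2))"
```

```text
time: 4.05
position: [579.3, 1.3, 228.7]
ee_rot: [2.221, -0.0, -2.222]
ft_force: [-4.0, -2.5, 0.4]
gripper_width: 0.1
time: 4.47
position: [589.3, 13.3, 228.7]
ee_rot: [2.221, -0.0, -2.222]
ft_force: [-3.8, -2.3, 0.3]
gripper_width: 0.2
time: 4.88
position: [596.3, 28.4, 228.7]
ee_rot: [2.221, -0.0, -2.221]
ft_force: [-2.5, -5.1, 0.4]
gripper_width: 0.1
time: 5.3
position: [598.2, 44.6, 228.7]
ee_rot: [-2.222, -0.0, 2.221]
ft_force: [-1.1, -4.1, -1.3]
gripper_width: -0.3
```

View pics/c4.png

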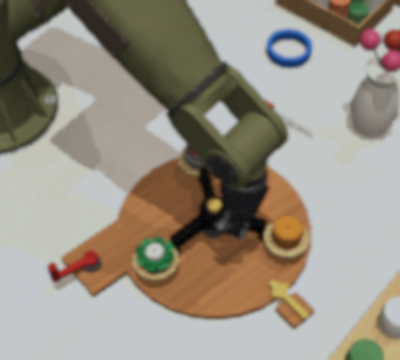

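The lotus has come round to about (155,258) and everything is upright. Continuing to about 79°, then looking.

```bash
python3 -m inch '[0,0,0,0,-0.3,0,0, 0,0,0,0,-0.6,0,0, 0,0,0,0,-1.0,0,0, 0,0,0,0,-1.3,0,0, 0,0,0,0,-1.6,0.1,0]'
python3 -m inch '[0,0,0,0,-0.3,0.1,0, 0,0,0,0,-0.6,0.2,0, 0,0,0,0,-0.9,0.3,0, 0,0,0,0,-1.2,0.4,0, 0,0,0,0,-1.5,0.6,0]'
python3 -m inch '[0,0,0,0,-0.3,0.1,0, 0,0,0,0,-0.6,0.3,0, 0,0,0,0,-0.8,0.5,0, 0,0,0,0,-1.1,0.7,0, 0,0,0,0,-1.3,0.9,0]'
python3 -m inch '[0,0,0,0,-0.3,0.2,0, 0,0,0,0,-0.5,0.5,0, 0,0,0,0,-0.7,0.7,0, 0,0,0,0,-0.9,1.0,0, 0,0,0,0,-1.1,1.3,0]'
python3 -m inch '[0,0,0,0,-0.1,0.2,0, 0,0,0,0,-0.3,0.5,0, 0,0,0,0,-0.4,0.8,0, 0,0,0,0,-0.5,1.1,0, 0,0,0,0,-0.6,1.4,0]'
python3 -m inch '[0,0,0,0,-0.1,0.4,0, 0,0,0,0,-0.2,0.7,0, 0,0,0,0,-0.2,0.7,0, 0,0,0,0,-0.2,0.7,0, 0,0,0,0,-0.2,0.7,0]'
cat > look.py <<'E'
import sys; from h import *; from cell import imaging
A=np.array([536.5,47.]); o=[]
for n,B in(("top",(235,138,400,280)),("scene",(260,160,400,270))):
    c=imaging.capture(n); g=max(cent(c,(45,90,40),(85,255,255),B,3),default=None,key=lambda x:x[0])
    if g: p=ray(c,g[1],80); d=p-A; print(n,g,p.round(1),"r",np.hypot(*d).round(1),"ang",np.degrees(np.arctan2(d[1],d[0])).round(1))
    x,y=(200,110) if n=="top" else (220,90); o.append(c["img"][y:y+180,x:x+200,::-1])
cv2.imwrite(sys.argv[1],cv2.resize(np.hstack(o),None,fx=2,fy=2,interpolation=cv2.INTER_CUBIC))
E
python3 look.py pics/c5.png
```

```text
time: 5.77
position: [597.2, 60.4, 228.8]
ee_rot: [2.222, -0.0, -2.221]
ft_force: [-0.4, -4.2, 0.6]
gripper_width: 0.3
time: 6.18
position: [591.1, 75.4, 228.7]
ee_rot: [2.222, -0.0, -2.221]
ft_force: [0.9, -3.7, -0.0]
gripper_width: 0.5
time: 6.6
position: [582.0, 88.5, 228.7]
ee_rot: [2.222, 0.0, -2.221]
ft_force: [1.2, -2.8, 0.1]
gripper_width: -0.0
time: 7.02
position: [568.9, 99.4, 228.7]
ee_rot: [-2.222, -0.0, 2.221]
ft_force: [3.0, -3.4, -1.4]
gripper_width: -0.1
time: 7.43
position: [555.0, 105.3, 228.8]
ee_rot: [2.222, 0.0, -2.221]
ft_force: [3.9, -2.7, 0.7]
gripper_width: 0.1
time: 7.85
position: [548.1, 107.3, 228.5]
ee_rot: [-2.221, -0.0, 2.222]
ft_force: [-1.2, 0.6, -1.1]
gripper_width: -0.1
top (213, array([311. , 170.2]), [301, 160, 21, 20]) [661.4   4.3] r 132.0 ang -18.9
scene (175, array([347.1, 224. ]), [339, 215, 19, 18]) [669.7  -6.6] r 143.5 ang -21.9
```

View pics/c5.png

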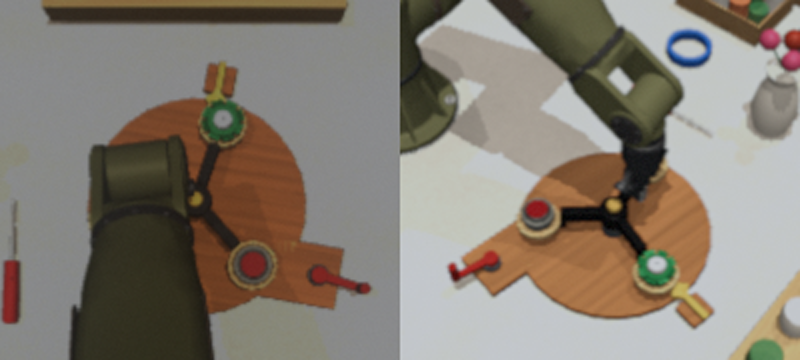

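Top view: lotus at -18.9° against the pointer at -10.2°, and still. Needs about 8.7° more.

```bash
python3 -m inch '[0,0,0,0,0,0.3,0, 0,0,0,0,-0.1,0.6,0, 0,0,0,0,-0.1,0.9,0, 0,0,0,0,-0.1,0.9,0, 0,0,0,0,-0.1,0.9,0]'
python3 look.py pics/c6.png
```

```text
time: 8.37
position: [538.9, 108.3, 228.6]
ee_rot: [-2.22, -0.0, 2.222]
ft_force: [0.1, 0.0, -0.9]
gripper_width: -0.2
top (212, array([304.6, 168.6]), [295, 159, 20, 20]) [666.6  24.6] r 132.0 ang -9.8
scene (175, array([352. , 220.8]), [343, 212, 20, 18]) [674.7  13.9] r 142.2 ang -13.5
```

Lotus at -9.8° against the pointer's -10.2° (about 1 mm). Back off, lift clear, then travel to the lever.

```bash
python3 -m inch '[0,0,0,0,0,-0.4,0, 0,0,0,0,0,-0.8,0, 0,0,0,-3,0,-0.8,0, 0,0,0,-6,0,-0.8,0, 0,0,0,-9,0,-0.8,0]'
python3 -m inch '[0,0,0,-3,0,0,0, 0,0,0,-5,2,1.2,0, 0,0,0,-5,5,3,0, 0,0,0,-5,8,4.8,0, 0,0,0,-5,11,6.6,0]'
python3 -m inch '[0,0,0,0,3,1.8,0, 0,0,0,0,6,3.6,0, 0,0,0,0,9,5.4,0, 0,0,0,0,12,7.2,0, 0,0,0,0,15,9,0]'
python3 -m inch '[0,0,0,0,3,1.8,0, 0,0,0,0,3.8,2.8,0, 0,0,0,0,3.8,2.8,0, 0,0,0,0,3.8,2.8,0, 0,0,0,0,3.8,2.8,0]'
python3 look.py pics/c6.png
```

```text
time: 8.88
position: [547.4, 108.1, 319.6]
ee_rot: [2.22, -0.0, -2.223]
ft_force: [-0.1, 0.1, 0.1]
gripper_width: -0.2
time: 9.3
position: [480.5, -2.8, 369.0]
ee_rot: [2.222, 0.001, -2.22]
ft_force: [0.9, -0.8, 0.5]
gripper_width: 0.1
time: 9.72
position: [390.3, -153.1, 369.0]
ee_rot: [2.222, 0.0, -2.221]
ft_force: [0.7, -0.9, -0.3]
gripper_width: 0.1
time: 10.13
position: [363.7, -189.5, 368.8]
ee_rot: [2.222, 0.0, -2.221]
ft_force: [0.3, -0.1, 0.2]
gripper_width: -0.1
top (208, array([304.5, 168.5]), [295, 159, 20, 20]) [666.9  24.9] r 132.3 ang -9.6
scene (174, array([352. , 220.8]), [343, 212, 19, 18]) [674.7  13.9] r 142.2 ang -13.5
```

View pics/c6.png

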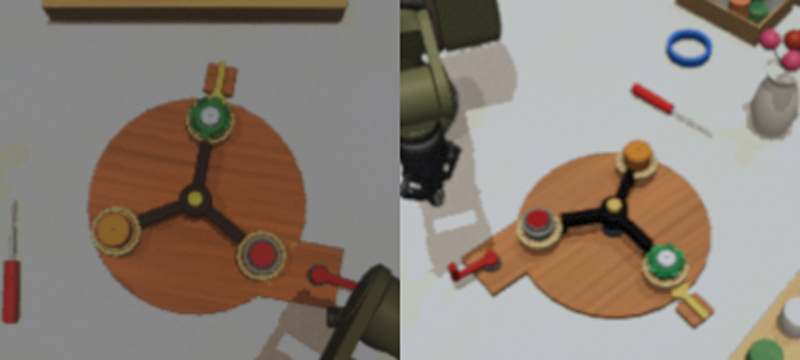

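The lotus, hub and pointer are in line in the unobstructed top view, and all the holders are upright. Lower beside the lever.

```bash
python3 -m inch '[0,0,0,3,0,0,0, 0,0,0,6,0,0,0, 0,0,0,9,0,0,0, 0,0,0,12,0,0,0, 0,0,0,13,0,0,0]'
python3 -m inch '[0,0,0,0.9,0,0,0, 0,0,0,1.8,0,0,0, 0,0,0,1.8,0,0,0, 0,0,0,1.8,0,0,0, 0,0,0,1.8,0,0,0]'
python3 - <<'E'
import numpy as np
A=np.array([420.3,-149.5]); a=np.radians(np.arange(-145,-48,6)); P=A+70*np.c_[np.cos(a),np.sin(a)]; d=-(P-P[0])[:,::-1]/10
for i in range(0,16,5): print(np.degrees(a[i]).round(),(d[i+1:i+6]-d[i]).round(1).tolist())
E
```

```text
time: 10.65
position: [362.8, -188.7, 235.2]
ee_rot: [-2.217, -0.004, 2.225]
ft_force: [0.4, 0.6, 0.1]
gripper_width: 0.1
time: 11.07
position: [363.5, -189.9, 221.4]
ee_rot: [2.222, -0.0, -2.22]
ft_force: [-0.1, 0.3, -0.1]
gripper_width: 0.3
-145.0 [[0.6, -0.5], [1.1, -1.0], [1.6, -1.5], [2.0, -2.1], [2.3, -2.8]]
-115.0 [[0.3, -0.7], [0.5, -1.4], [0.6, -2.1], [0.7, -2.8], [0.6, -3.6]]
-85.0 [[-0.1, -0.7], [-0.3, -1.4], [-0.5, -2.1], [-0.9, -2.8], [-1.2, -3.4]]
-55.0 [[-0.5, -0.6]]
```

```bash
python3 -m inch '[0,0,0,0,0.6,-0.5,0, 0,0,0,0,1.1,-1.0,0, 0,0,0,0,1.6,-1.5,0, 0,0,0,0,2.0,-2.1,0, 0,0,0,0,2.3,-2.8,0]'
python3 -m inch '[0,0,0,0,0.3,-0.7,0, 0,0,0,0,0.5,-1.4,0, 0,0,0,0,0.6,-2.1,0, 0,0,0,0,0.7,-2.8,0, 0,0,0,0,0.6,-3.6,0]'
python3 -m inch '[0,0,0,0,-0.1,-0.7,0, 0,0,0,0,-0.2,-1.0,0, 0,0,0,0,-0.3,-1.4,0, 0,0,0,0,-0.4,-1.7,0, 0,0,0,0,-0.4,-1.7,0]'
```

```text
time: 11.48
position: [391.7, -213.4, 220.7]
ee_rot: [-2.221, 0.0, 2.221]
ft_force: [-2.2, 2.4, -0.7]
gripper_width: -0.1
time: 11.9
position: [427.8, -218.8, 220.6]
ee_rot: [-2.221, -0.0, 2.222]
ft_force: [-1.9, 1.6, 0.4]
gripper_width: 0.0
time: 12.32
position: [444.6, -214.6, 220.7]
ee_rot: [2.222, 0.0, -2.221]
ft_force: [0.8, -0.5, -0.4]
gripper_width: -0.4
```

```bash
python3 -m inch '[0,0,0,0,-0.1,-0.3,0, 0,0,0,0,-0.2,-0.5,0, 0,0,0,0,-0.3,-0.7,0, 0,0,0,0,-0.3,-0.7,0, 0,0,0,0,-0.3,-0.7,0]'
python3 -m inch '[0,0,0,0,-0.1,-0.1,0, 0,0,0,0,-0.1,-0.2,0, 0,0,0,0,-0.2,-0.3,0, 0,0,0,0,-0.2,-0.3,0, 0,0,0,0,-0.2,-0.3,0]'
python3 look.py pics/c7.png
```

```text
time: 12.73
position: [451.3, -211.8, 220.7]
ee_rot: [2.222, -0.0, -2.221]
ft_force: [0.1, -0.1, -0.8]
gripper_width: -0.1
time: 13.15
position: [454.2, -209.8, 220.7]
ee_rot: [2.222, 0.0, -2.221]
ft_force: [-1.6, -0.5, 0.1]
gripper_width: -0.6
top (207, array([304.6, 168.5]), [295, 159, 20, 20]) [666.9  24.6] r 132.3 ang -9.7
scene (176, array([352. , 220.8]), [343, 212, 20, 18]) [674.7  13.9] r 142.2 ang -13.5
```

View pics/c7.png

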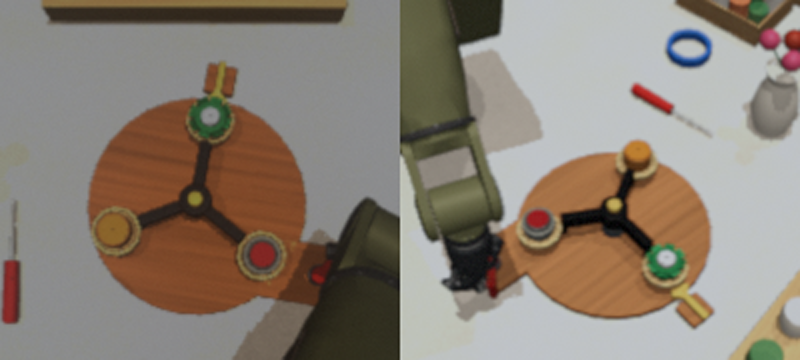

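The lever has swung to the front of the fingers and the holders are undisturbed. Press on until the stop shows in the force.

```bash
python3 -m inch '[0,0,0,0,-0.1,-0.1,0, 0,0,0,0,-0.1,-0.2,0, 0,0,0,0,-0.1,-0.2,0, 0,0,0,0,-0.1,-0.2,0, 0,0,0,0,-0.1,-0.2,0]'
python3 -m inch '[0,0,0,0,-0.1,-0.1,0, 0,0,0,0,-0.1,-0.2,0, 0,0,0,0,-0.1,-0.2,0, 0,0,0,0,-0.1,-0.2,0, 0,0,0,0,-0.1,-0.2,0]'
```

```text
time: 13.67
position: [455.8, -208.9, 220.5]
ee_rot: [-2.219, -0.0, 2.223]
ft_force: [-6.3, -2.6, 2.8]
gripper_width: 0.0
time: 14.08
position: [457.0, -208.4, 220.3]
ee_rot: [-2.216, 0.0, 2.227]
ft_force: [-18.5, -8.0, 7.0]
gripper_width: 0.2
```

Firmly at the stop (20 N, no more motion). Back off, lift and check.

```bash
python3 -m inch '[0,0,0,0,0.4,0.8,0, 0,0,0,0,0.8,1.8,0, 0,0,0,-3,0.8,1.8,0, 0,0,0,-6,0.8,1.8,0, 0,0,0,-9,0.8,1.8,0]'
python3 -m inch '[0,0,0,-3,2,0,0, 0,0,0,-6,5,0,0, 0,0,0,-9,8,0,0, 0,0,0,-9,11,0,0, 0,0,0,-9,14,0,0]'
python3 -m inch '[0,0,0,0,3,0,0, 0,0,0,0,6,0,0, 0,0,0,0,8,0,0, 0,0,0,0,8,0,0, 0,0,0,0,8,0,0]'
python3 look.py pics/c8.png
python3 - <<'E'
from h import *; from cell import imaging
c=imaging.capture("top")
for lo,hi in(((172,120,40),(180,255,255)),((0,170,40),(5,255,255))): print(cent(c,lo,hi,(340,225,400,280),5))
E
```

```text
time: 14.5
position: [439.5, -215.9, 311.7]
ee_rot: [-2.22, -0.0, 2.222]
ft_force: [0.3, -0.7, 0.7]
gripper_width: -0.1
time: 14.92
position: [439.5, -357.2, 403.0]
ee_rot: [2.224, -0.003, -2.216]
ft_force: [0.5, 0.3, -0.3]
gripper_width: 0.3
time: 15.33
position: [439.6, -436.5, 400.0]
ee_rot: [-2.22, 0.0, 2.221]
ft_force: [-0.9, -0.4, 1.2]
gripper_width: 0.2
top (208, array([304.6, 168.6]), [295, 159, 20, 20]) [666.6  24.6] r 132.0 ang -9.8
scene (174, array([352. , 220.9]), [343, 212, 20, 18]) [675.   13.6] r 142.5 ang -13.6
[]
[(8, array([374.9, 230.1]), [374, 229, 3, 3]), (97, array([362.9, 243. ]), [356, 233, 16, 18])]
```

View pics/c8.png

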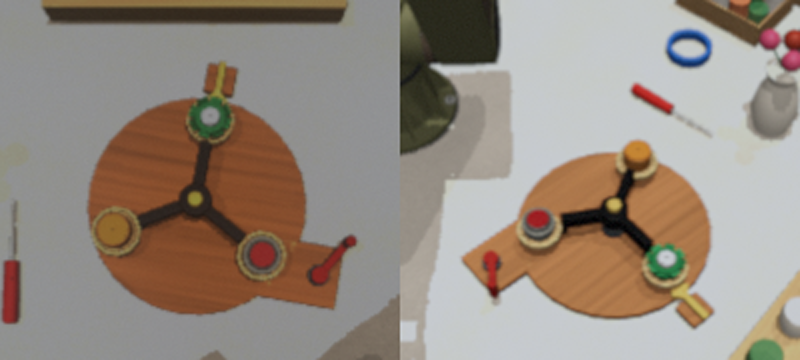

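Run:
```python
from h import *; from cell import imaging, r
k=ray(imaging.capture("top"),(374.9,230.1),73); d=k-[420.3,-149.5]; a=np.arctan2(d[1],d[0])+np.radians(10.2)+1.75
print(k,np.hypot(*d),"lock",a)
if a>1.13: print(r.finish_job())
```

```text
[ 471.38423571 -195.2830535 ] 68.59801109393145 lock 1.1972971207465903
the job is handed in; nothing more can be done
None
```

The job is handed in; it gave no verdict. The green lotus holder stands in line with the brass pointer and the red lever is at its stop.

- **What I did:** I pushed the votive's spoke counterclockwise with the closed fingers through about 157°. Then I pushed the lever's knob across until it met the hard stop, at about 20 N, and lifted the arm clear.
- **Last checks (top camera):**
  - The lotus holder is at -9.8° and the pointer at about -10.2°, roughly 1 mm off line.
  - The lever measures about 1.197 rad of its 1.2.
  - In the last picture all three holders stand upright on their discs. The tape, screwdriver and vase in view look unmoved; the mug and carton were outside that picture and I did not measure any of these things.
- **Disagreement:** the scene camera put the lotus holder at -13.6°. I took this as bias because that camera's reading was off by a similar amount (about 10 mm in x and -11 mm in y) when compared with the top camera at other positions. After subtracting that shift, the two cameras agree.

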